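# Put the groceries away in the pantry trays

## Task

Put away the four groceries standing on the front of the pantry counter: the tall and the short spice jar, the can and the carton each go into the tray that already holds one of its kind, and end up standing upright on the tray's floor. Set them down gently, do not drop them, and do not shove or tip the stock that already stands in the trays.

Things in the scene. Friction and masses are not known exactly. Their poses are not given: they have to be found in the camera images.
- jar_tall: Loose, standing on the front part of the counter, between robot and trays: tall amber glass spice jar, a plain cylinder of diameter 44 mm and height 88 mm, the top 20 mm a black cap of the same diameter, pale paper label; about 160 g. Origin: centre of its underside; z up along its axis.
- jar_short: Loose, standing on the front part of the counter, between robot and trays: short amber glass spice jar, a plain cylinder of diameter 48 mm and height 62 mm, the top 18 mm a black cap of the same diameter, pale paper label; about 140 g. Origin: centre of its underside; z up along its axis.
- can: Loose, standing on the front part of the counter, between robot and trays: flat round food can of steel with a paper label, diameter 62 mm, height 42 mm, pull tab on the lid; about 140 g. Origin: centre of its underside; z up along its axis.
- carton: Loose, standing on the front part of the counter, between robot and trays: small plain cardboard grocery carton with a pale paper panel on its broad faces, standing upright: 70 mm wide (its x), 32 mm thick (its y), 88 mm high (z); about 110 g, rigid. Origin: centre of its underside. Its yaw varies.
- tray_jars: White open tray, fixed, 140 mm (its x) by 190 mm (its y) outside, walls 25 mm high and 4 mm thick, floor 4 mm thick (inside 132 x 182 mm). Origin: centre of its underside, on the counter; z up. The three trays are alike, told apart by what already stands in them: this one holds one spice jar near its -y end, and has room for two more beside it along y.
- tray_cans: White open tray, fixed, 140 mm (its x) by 190 mm (its y) outside, walls 25 mm high and 4 mm thick, floor 4 mm thick (inside 132 x 182 mm). Origin: centre of its underside, on the counter; z up. The three trays are alike, told apart by what already stands in them: this one holds one can near its +y end; the rest is free.
- tray_cartons: White open tray, fixed, 140 mm (its x) by 190 mm (its y) outside, walls 25 mm high and 4 mm thick, floor 4 mm thick (inside 132 x 182 mm). Origin: centre of its underside, on the counter; z up. The three trays are alike, told apart by what already stands in them: this one holds one upright carton near its -y end, broad faces roughly across the tray (its x); the rest is free.
- stock_jar: Stock already standing loose in the spice-jar tray, 54 to 62 mm from the tray's centre towards its -y end: amber glass spice jar, a plain cylinder of diameter 44 mm and height 88 mm, the top 20 mm a black cap of the same diameter, pale paper label; about 160 g. Origin: centre of its underside; z up along its axis.
- stock_can: Stock already standing loose in the can tray, 48 to 56 mm from the tray's centre towards its +y end: flat round food can of steel with a paper label, diameter 62 mm, height 42 mm, pull tab on the lid; about 140 g. Origin: centre of its underside; z up along its axis.
- stock_carton: Stock already standing loose in the carton tray, 54 to 64 mm from the tray's centre towards its -y end: small plain cardboard grocery carton with a pale paper panel on its broad faces, standing upright: 70 mm wide (its x), 32 mm thick (its y), 88 mm high (z); about 110 g, rigid. Origin: centre of its underside.
Not all that is in view belongs to the job. What is shaped like the jar_short but purple or red is not meant.

How it is judged:
By the outcome, as a careful person would: the job done as asked, in the order asked, and still so for the second after the job is handed in, with the robot touching nothing.
It also fails if it takes over 96 s, if anything falls off the work surface, if the arm or the gripper's body presses on something with over 40 N, if the wrist force passes 120 N, or if a joint passes its speed limit or range.

## Robot

A 6-joint arm with a two-finger parallel gripper is mounted at the origin on the work surface. World frame = base frame: x ahead of the robot, y to its left, z up, the work surface at z = 0. Lengths are in m, angles in rad, forces in N, time in s.
With the tool pointing down it reaches from about 0.325 to 0.9 m from the base axis. Payload 6.1 kg.
Tool frame: the origin (TCP) lies midway between the tips of the shut fingers; the grasp point (between the pads) lies 19 mm behind it; x points along the fingers, y is the direction in which the jaws open and shut, and the axes are right-handed (so a half turn about x gives the same grasp; the last joint's range is limited). The gripper opens to 85 mm and grips with 20 to 120 N. Pads are 22 mm wide; open, the fingers measure 114 mm over their backs; the gripper's body (76 mm by 85 mm) begins 54 mm behind the grasp point. The pads swing forward as they close: fully open they stand 13 mm farther back than shut.
Start: joints at [0.977, 0.22, 1.526, -0, 1.395, -0.126], TCP at [0.282, 0.558, 0.231] pointing down, gripper open.
Joint ranges: [-2.98, 2.98], [-0.91, 2.08], [0.09, 2.57], [-1.24, 4.39], [0.2, 2.65], [-2.68, 2.68]. Speed limits (rad/s): [2.57, 2.57, 3.01, 3.14, 3.14, 3.14].

## Interface

Orientations are given as [roll, pitch, yaw] about the fixed x, y, z axes, in that order (R = Rz(yaw) Ry(pitch) Rx(roll)).
In Python, from plant import movep, move_l, set_joints, gripper_to, hold, inverse_kinematics, observe, get_image, get_calibration, Unreachable, job_done gives the robot as it stands. Calls block until the motion is done:
- movep(position, orientation): joint-space move of the TCP to a pose.
- move_l(position, feed=0.15, rotation=None, max_force=None): straight line of the TCP; rotation=None keeps the orientation; feed is the mean speed in m/s. With max_force (N) it stops when the force on the tool has changed by that much, and returns True; else False.
- set_joints(angles): joint-space move.
- gripper_to(opening, f_grip=None): finger opening in m; f_grip is the grip in N (None keeps the last); returns when the fingers have stopped.
- hold(seconds).
- inverse_kinematics(position, orientation): joint angles nearest the present ones, or None.
- observe(): the state.
- get_image(name): name is "side" or "top"; returns (picture, depth): 420x560x3 uint8, red, green, blue; 420x560 float32, m along the optical axis (not along the pixel's ray), 0 where there is no reading.
- get_calibration(name): a dict with "intrinsics" (3x3 intrinsics, pixels), "dist_coeffs" ([k1, k2, p1, p2, k3] as OpenCV has them; the pictures are not rectified), "world_from_camera" (4x4, takes a point from camera to world coordinates). Camera axes: x right, y down, z forward; pixel columns grow to the right and rows downward; lengths in m; the calibration is good to about 2 mm. A picture is of the moment at which its call begins. get_calibration takes no time and is no camera call.
A pose or a line that the arm cannot do raises Unreachable and nothing moves.
- job_done(): hands the job in, once; it reports no verdict.
The state is a dict: "time_s": time; "q": joint angles; "joint_velocities": joint speeds; "joint_torque": joint torques, N m; "eef_pos": TCP position; "tcp_rot": TCP orientation; "ft_force": force on the tool from outside, world axes, zero at the start; "torque": the same for the moment, N m; "opening": finger opening in m.
Only numpy, scipy, OpenCV 4.12 (cv2) and the standard library are available. Lean on these libraries where they do the work, as an engineer would, in place of code of your own. Each camera call takes 0.05 s, during which the arm holds its last target. There are 200 camera calls.

## Working session

There is one attempt and no reset: what is moved stays moved. The work goes in short steps, each a Python script; the robot and the scene stay as the last script left them, time stands still between calls to the robot, and variables do not carry over. Pictures are saved under pics/ and viewed, about 12 in all and at most 16, crops included, and the job is handed in when it is done.

```bash
ls; mkdir -p pics
python3 - <<'E'
from plant import *
import cv2,numpy as np
np.set_printoptions(precision=4,suppress=True)
for n in("top","side"):
    im,d=get_image(n); np.savez(f"pics/{n}0.npz",im=im,d=d)
    cv2.imwrite(f"pics/{n}0.png",cv2.cvtColor(im,cv2.COLOR_RGB2BGR))
    c=get_calibration(n);print(n,c, (d>0).mean())
print(observe())
E
```

```text
pics
top {'intrinsics': array([[436.9011,   0.    , 282.3263],
       [  0.    , 436.9011, 203.5612],
       [  0.    ,   0.    ,   1.    ]]), 'dist_coeffs': array([-0.124,  0.   ,  0.   ,  0.   ,  0.   ]), 'world_from_camera': array([[ 0.0254, -0.9983,  0.0528,  0.4316],
       [-0.9996, -0.0248,  0.0104, -0.0088],
       [-0.0091, -0.053 , -0.9986,  0.9755],
       [ 0.    ,  0.    ,  0.    ,  1.    ]])} 0.9959651360544217
side {'intrinsics': array([[421.4955,   0.    , 279.0344],
       [  0.    , 421.4955, 214.1407],
       [  0.    ,   0.    ,   1.    ]]), 'dist_coeffs': array([-0.0553,  0.    ,  0.    ,  0.    ,  0.    ]), 'world_from_camera': array([[ 0.9036, -0.2229,  0.3658,  0.1569],
       [-0.4284, -0.4815,  0.7646, -0.6615],
       [ 0.0057, -0.8476, -0.5306,  0.5064],
       [ 0.    ,  0.    ,  0.    ,  1.    ]])} 0.9960884353741497
{'time_s': 0.1, 'q': array([ 0.9769,  0.2212,  1.5275, -0.    ,  1.3947, -0.1261]), 'joint_velocities': array([ 0.0005, -0.002 , -0.0028,  0.0008, -0.0007, -0.001 ]), 'joint_torque': array([  0.0014, -49.8241, -39.0548,  -0.0001,   0.0056,  -0.    ]), 'eef_pos': array([0.2815, 0.5574, 0.2303]), 'tcp_rot': array([-1.6847,  1.569 , -2.1525]), 'ft_force': array([ 0.6057,  0.0861, -0.3846]), 'torque': array([-0.0147,  0.0237, -0.009 ]), 'opening': 0.08536149879046406}
```

View pics/top0.png

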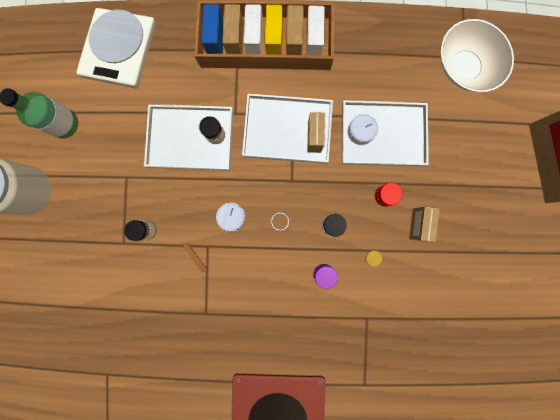

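View pics/side0.png

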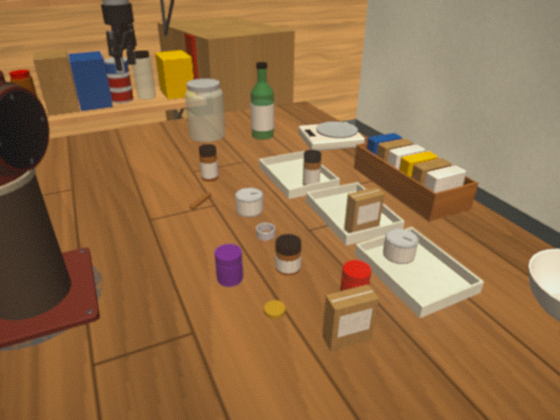

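```bash
cat > h.py <<'E'
from plant import *
import cv2,numpy as np
np.set_printoptions(precision=4,suppress=True)
def cloud(n,d):
    c=get_calibration(n);h,w=d.shape
    u=np.stack(np.meshgrid(np.arange(w),np.arange(h)),-1).reshape(-1,1,2).astype(np.float64)
    r=cv2.undistortPoints(u,c["intrinsics"],c["dist_coeffs"]).reshape(h,w,2)
    P=np.concatenate([r,np.ones((h,w,1))],-1)*d[...,None]
    T=c["world_from_camera"];return P@T[:3,:3].T+T[:3,3]
def rect(xy):
    """min-area rect in mm: centre, size, angle"""
    return cv2.minAreaRect((xy*1000).astype(np.float32))
def find(P,ok,x,y,z0,z1,r=.06):
    """points of the cloud near x,y in the height band"""
    m=ok&(np.hypot(P[...,0]-x,P[...,1]-y)<r)&(P[...,2]>z0)&(P[...,2]<z1)
    return P[m]
def down(yaw): return [0,np.pi/2,yaw]
def snap(k):
    for n in("top","side"):
        im,d=get_image(n); np.savez(f"pics/{n}{k}.npz",im=im,d=d)
        cv2.imwrite(f"pics/{n}{k}.png",cv2.cvtColor(im,cv2.COLOR_RGB2BGR))
def load(n,k):
    f=np.load(f"pics/{n}{k}.npz");return f["im"],f["d"],cloud(n,f["d"])
E
cat > m.py <<'E'
from h import *
import sys
k=sys.argv[1] if len(sys.argv)>1 else "0"
S={"jar_tall":(136,231,.088),"can":(231,217,.042),"jar_short":(335,225,.062),"carton":(431,224,.088),
"stock_jar":(210,127,.092),"stock_can":(364,128,.046),"stock_carton":(317,125,.092),"ring":(271,221,.01),"red":(390,194,.062),"purple":(326,277,.062)}
Ps={n:load(n,k) for n in("top","side")}
im,d,P=Ps["top"]
for s,(u,v,h) in S.items():
    p0=P[v,u]
    print(s,p0,end=" ")
    for n in Ps:
        q=find(Ps[n][2],Ps[n][1]>0,p0[0],p0[1],h-.007,h+.008,.05)
        if len(q)>8:
            c,sz,a=rect(q[:,:2]);print(n,len(q),"mean",q.mean(0),"rect",np.round(c,1),np.round(sz,1),round(a,1),end=" ")
    print()
for s,(u,v) in {"tray_jars":(170,140),"tray_cartons":(280,130),"tray_cans":(395,140)}.items():
    p0=P[v,u]
    hsv=cv2.cvtColor(im,cv2.COLOR_RGB2HSV);w=((hsv[...,1]<60)&(hsv[...,2]>130)).astype(np.uint8)
    _,L=cv2.connectedComponents(w)
    q=P[(L==L[v,u])]; f=q[q[:,2]<.012]; r=q[(q[:,2]>.019)&(q[:,2]<.032)]
    print(s,p0,"all",*[np.round(t,1) for t in rect(q[:,:2])],"rim",*[np.round(t,1) for t in rect(r[:,:2])],"floor z",np.median(f[:,2]))
b=find(P,d>0,.45,.0,-.02,.02,.1);print("counter z",np.median(P[300:350,150:250,2]))
E
python3 m.py
python3 - <<'E'
import cv2
a=cv2.imread('pics/top0.png')[180:300,110:450]; cv2.imwrite('pics/c1.png',cv2.resize(a,None,fx=2.3,fy=2.3,interpolation=cv2.INTER_CUBIC))
E
```

```text
jar_tall [0.4143 0.3008 0.0889] top 353 mean [0.416  0.3035 0.0882] rect [416.3 304. ] [41.5 42. ] 1.0 side 134 mean [0.4165 0.3005 0.0869] rect [417.9 303.9] [41.2 44.3] 83.7 
can [0.4494 0.1103 0.0411] top 659 mean [0.4502 0.1122 0.0429] rect [449.4 112.5] [60.2 61.1] 1.5 side 355 mean [0.4501 0.1075 0.0411] rect [451.7 111.2] [62.3 58.7] 69.0 
jar_short [ 0.4378 -0.1103  0.0628] top 414 mean [ 0.4383 -0.11    0.0627] rect [ 437.8 -110.5] [46.1 46.4] 1.2 side 382 mean [ 0.4382 -0.1137  0.0608] rect [ 440.  -110.1] [48.4 45.3] 63.0 
carton [ 0.4441 -0.3053  0.0893] top 539 mean [ 0.4444 -0.3014  0.0885] rect [ 443.9 -302.5] [32.5 70.7] 83.6 side 936 mean [ 0.4424 -0.3048  0.0875] rect [ 444.8 -302.4] [33.7 71.8] 84.2 
stock_jar [0.6323 0.1533 0.0939] top 339 mean [0.6335 0.1559 0.0923] rect [633.7 156.6] [41.5 41.1] 46.4 side 134 mean [0.633  0.152  0.0907] rect [635.1 154.9] [44. 39.] 62.0 
stock_can [ 0.6485 -0.1714  0.0475] top 650 mean [ 0.6491 -0.1698  0.0467] rect [ 650.1 -170.1] [61.7 60.3] 81.2 side 556 mean [ 0.6476 -0.1744  0.0451] rect [ 650.2 -171. ] [61.7 60.9] 71.9 
st
[... 481 characters left out ...]
 [ 0.5052 -0.2303  0.0614] rect [ 507.8 -227.5] [47.9 46.3] 31.8 
purple [ 0.3291 -0.094   0.0629] top 423 mean [ 0.3286 -0.0943  0.0627] rect [328.7 -94.4] [46.5 47.2] 46.6 side 423 mean [ 0.3292 -0.0975  0.0609] rect [330.4 -94.5] [47.4 46.4] 20.2 
tray_jars [0.6213 0.2605 0.0042] all [597.7 139.2] [397.8 199.3] 68.3 rim [627.1 215.8] [191.1 140.9] 89.3 floor z 0.004652578137414487
tray_cartons [0.6486 0.0108 0.0056] all [580.9  -0.4] [195.8 296.8] 86.4 rim [651.   -5.6] [190.8 140.5] 87.0 floor z 0.004709242533468494
tray_cans [ 0.6331 -0.2496  0.0056] all [ 612.3 -145. ] [211.3 400.1] 25.1 rim [ 646.3 -223.6] [193.5 141.5] 89.6 floor z 0.0047422454609017395
counter z 0.000898817831262444
```

View pics/c1.png

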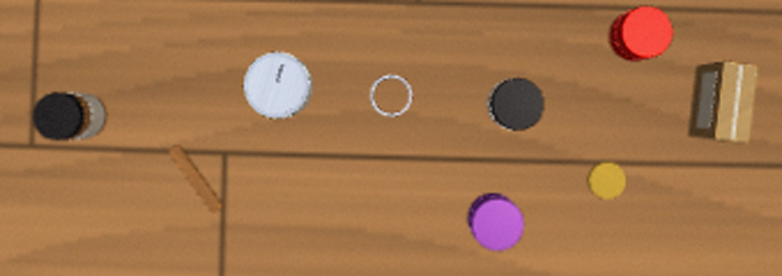

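Candidates in the top view:
- **Tall jar:** black-capped jar at (136,231).
- **Short jar:** black cap at (335,225). The red jar (390,194) and purple jar (326,277) are decoys.
- **Can:** (231,217). The ring (280,221) and gold lid (374,258) are not meant.
- **Carton:** (427,224).

The crop confirms these choices, and the measured diameters fit. I'll start with the short jar.

```bash
cat > job.py <<'E'
from h import *
TR={"jars":(.6271,.2158,-.7),"cartons":(.651,-.0056,-3.),"cans":(.6463,-.2236,-.4)}
# pick x,y,jaw yaw deg ; tray, local x,y ; jaw yaw relative to tray ; TCP height over underside ; opening for release
J={"jar_short":((.4385,-.1103,90),("jars",0,-.0015,90),.026,.048),
"jar_tall":((.417,.304,90),("jars",0,.057,90),.031,.044),
"can":((.4502,.1118,90),("cans",.002,-.032,90),.005,.062),
"carton":((.4443,-.3024,-6.4),("cartons",-.005,.027,0),.036,.032)}
Z=.20
def near(yaw_deg,x,y):
    """the half-turn equivalent with the last joint nearest zero"""
    o=[(abs(q[5]),w) for w in(yaw_deg,yaw_deg+180,yaw_deg-180) for q in[inverse_kinematics([x,y,Z],down(np.radians(w)))] if q is not None]
    return np.radians(min(o)[1])
def run(name):
    (x,y,w),(t,lx,ly,pw),h,op=J[name]
    tx,ty,ta=TR[t];a=np.radians(ta)
    gx,gy=tx+lx*np.cos(a)-ly*np.sin(a),ty+lx*np.sin(a)+ly*np.cos(a)
    y1=near(w,x,y);k=np.round((np.degrees(y1)-w)/180)*180
    y2=np.radians(ta+pw+k)
    print(name,"place",gx,gy,"yaws",np.degrees([y1,y2]))
    movep([x,y,Z],down(y1)); gripper_to(.085)
    move_l([x,y,h+.05],.25)
    if move_l([x,y,h],.08,max_force=8): print("contact on approach",observe()["eef_pos"]); return False
    gripper_to(op-.012,30); o=observe()["opening"];print("opening",o)
    if abs(o-op)>.006: print("bad grip"); return False
    f0=observe()["ft_force"];move_l([x,y,Z],.2)
    movep([gx,gy,Z],down(y2)); hold(.2)
    o2=observe();print("carry",o2["opening"],"dF",o2["ft_force"]-f0)
    move_l([gx,gy,h+.016],.2); hold(.1)
    c=move_l([gx,gy,h+.002],.02,max_force=2.5)
    s=observe();print("touch",c,s["eef_pos"]-[gx,gy,h],"F",s["ft_force"],"op",s["opening"])
    if not c: print("no floor contact yet")
    gripper_to(min(op+.02,.085)); move_l([gx,gy,h+.09],.12); print("t",observe()["time_s"])
    return True
if __name__=="__main__":
    import sys
    for n in sys.argv[1:]:
        if not run(n): break
E
python3 - <<'E'
from job import *
for n,((x,y,w),(t,lx,ly,pw),h,op) in J.items():
    tx,ty,ta=TR[t]
    for X,Y,H in((x,y,h),(x,y,Z),(tx,ty+ly,h),(tx,ty+ly,Z)):
        print(n,H,*[inverse_kinematics([X,Y,H],down(np.radians(v))) for v in (w,w-180)])
E
python3 job.py jar_short && python3 -c "from h import *;snap(1)"
```

```text
jar_short 0.026 None [-0.4211  0.0745  2.1182 -0.      0.9489 -0.4211]
jar_short 0.2 None [-0.4211 -0.1806  1.9933 -0.      1.3288 -0.4211]
jar_short 0.026 None [ 0.2104  0.5157  1.5566 -0.      1.0692  0.2104]
jar_short 0.2 None [ 0.2104  0.3306  1.4522 -0.      1.3587  0.2104]
jar_tall 0.031 [ 0.477   0.2072  1.9553  0.      0.9791 -2.6646] [ 0.477   0.2072  1.9553 -0.      0.9791  0.477 ]
jar_tall 0.2 [ 0.477  -0.0165  1.8421  0.      1.316  -2.6646] [ 0.477  -0.0165  1.8421 -0.      1.316   0.477 ]
jar_tall 0.031 None [ 0.2951  0.5523  1.4925 -0.      1.0968  0.2951]
jar_tall 0.2 None [ 0.2951  0.3802  1.3892 -0.      1.3722  0.2951]
can 0.005 None [ 0.0731  0.1435  2.0932 -0.      0.9049  0.0731]
can 0.2 None [ 0.0731 -0.1494  1.9663 -0.      1.3248  0.0731]
can 0.005 [-0.4899  0.6098  1.4633  0.      1.0685  2.6517] [-0.4899  0.6098  1.4633 -0.      1.0685 -0.4899]
can 0.2 [-0.4899  0.4064  1.3551  0.      1.3801  2.6517] [-0.4899  0.4064  1.3551 -0.      1.3801 -0.4899]
carton 0.036 [-0.7444  0.2443  1.8986  0.      0.9987 -2.2035] [-0.7444  0.2443  1.8986 -0.      0.9987  0.9381]
carton 0.2 [-0.7444  0.0359  1.7893  0.      1.3164 -2.2035] [-0.7444  0.0359  1.7893 -0.      1.3164  0.9381]
carton 0.036 [-0.0881  0.4789  1.5874 -0.      1.0753 -1.5472] [-0.0881  0.4789  1.5874 -0.      1.0753  1.5944]
carton 0.2 [-0.0881  0.3042  1.4852 -0.      1.3522 -1.5472] [-0.0881  0.3042  1.4852  0.      1.3522  1.5944]
jar_short place 0.6270816744987471 0.21430011194550933 yaws [270.  269.3]
opening 0.047407445366037096
carry 0.047581105371010415 dF [ 0.6828  0.3673 -5.7478]
touch True [-0.0002 -0.      0.0047] F [-0.4224  0.584   4.0959] op 0.04736335995098647
t 10.0417
```

View pics/side1.png

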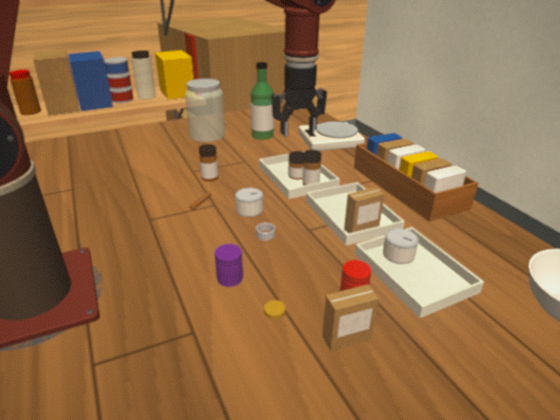

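The short jar stands upright beside the stock jar at about (297,165), with clean floor contact. I'll carry on with the other three.

```bash
python3 job.py jar_tall can carton; python3 -c "
from h import *
movep([.40,.0,.30],down(np.pi*1.5-2*np.pi));snap(2)"
```

```text
jar_tall place 0.627796369047609 0.2727957460706458 yaws [-90.  -90.7]
opening 0.04336923574625106
carry 0.04364569814291904 dF [ 0.3939  1.0072 -6.0115]
touch True [-0.0002  0.      0.0046] F [-0.736   0.6731  5.4808] op 0.043730644468225714
t 18.125
can place 0.6480765509318761 -0.2556131827031686 yaws [-90.  -90.4]
opening 0.061201136278625126
carry 0.061431581156873395 dF [ 1.4472  0.8256 -6.5117]
touch True [-0.0002  0.0001  0.0048] F [-1.4589 -0.1493  3.5988] op 0.061247181023070474
t 27.0917
carton place 0.6474199231447866 0.02162467721958821 yaws [-186.4 -183. ]
opening 0.03195715544072824
carry 0.031619431826483455 dF [ 0.8004  2.0637 -2.5794]
touch True [-0.0001 -0.0001  0.0044] F [ 0.3277 -0.5076  2.4978] op 0.03168792257599736
t 35.8667
```

View pics/side2.png

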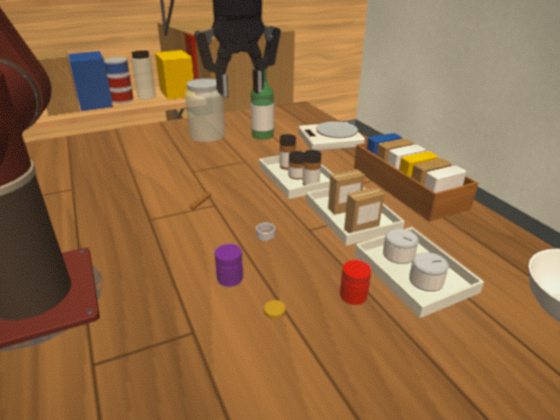

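View pics/top2.png

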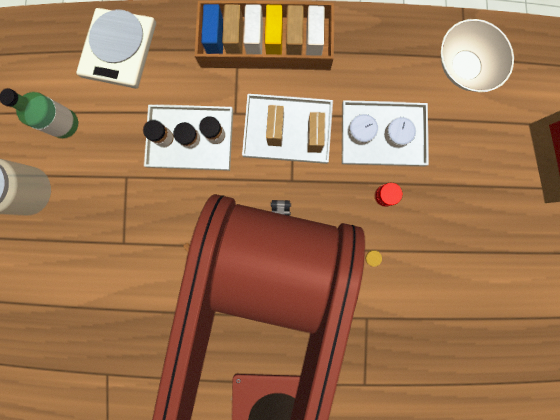

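All four stand upright in their trays: jars at top-view (155,131) and (185,134), carton at (275,126), can at (401,132). I'll check heights and stock positions numerically, then hand in.

Run:
```python
from h import *
im,d,P=load("top",2)
for n,x,y,h in(("tall",.6278,.2728,.092),("short",.6271,.2143,.066),("can",.6481,-.2556,.046),("carton",.6474,.0216,.092),("stock_jar",.6337,.1566,.092),("stock_can",.6501,-.1701,.046),("stock_carton",.6344,-.0668,.092)):
    q=find(P,d>0,x,y,h-.007,h+.008,.038 if "jar" not in n else .03);print(n,len(q),q.mean(0),*[np.round(t,1) for t in rect(q[:,:2])],"z std",q[:,2].std())
print(observe()["time_s"],observe()["ft_force"])
job_done()
```

```text
tall 352 [0.6261 0.2736 0.0924] [626.5 274.2] [41.5 44.1] 86.0 z std 0.0019825509916297614
short 409 [0.6244 0.2134 0.0664] [624.4 213.7] [48.3 46.8] 52.2 z std 0.0018875325531702565
can 647 [ 0.6455 -0.2534  0.0469] [ 645.5 -254.6] [61.6 61.3] 2.5 z std 0.0019118547911636833
carton 528 [0.646  0.0209 0.0926] [646.7  20.8] [32.2 68.9] 87.1 z std 0.0017289168779160153
stock_jar 338 [0.6335 0.1559 0.0924] [633.4 156.4] [41.2 41. ] 45.8 z std 0.0018952238434759
stock_can 648 [ 0.6492 -0.1698  0.0467] [ 650.  -170.1] [61.9 59.8] 66.1 z std 0.0019505406391685904
stock_carton 525 [ 0.6336 -0.0664  0.0924] [634.3 -66.7] [32.  69.7] 88.5 z std 0.001695084551579993
37.4917 [ 0.7323  0.2794 -0.0853]
the job is handed in; nothing more can be done
```

All four groceries are put away, and the job was handed in at about 37 s of the 96 s allowed. The two jars are in the jar tray, the can in the can tray and the carton in the carton tray. Each was lowered slowly until it touched the tray floor, then released.

The final top view shows all four standing level, with their tops at the expected heights and each within about 3 mm of its target. The stock items moved less than 0.5 mm. The arm was clear of everything at hand-in, and no check failed or disagreed.

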